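Roll down a proud inlay band

TASK

The dark and light slips of the inlay band stand proud of the bowed board. Take the blue-handled pressing roller from its holder and roll them down flush, working from either end of the band to the other with a firm, even push of about 16 N (over 30 N bruises the wood) and not lifting the roller off the board until every slip is down. Then put the roller back upright in its holder; touch the board and its jig with nothing but the roller, and leave the other things where they are.

Things in the scene. Friction and masses are not known exactly. Their poses are not given: they have to be found in the camera images.
- jig: The fixed jig: a plywood base plate 150 x 300 x 12 mm, on the table, carrying a brown board 112 x 260 mm with the inlay band. Origin: centre of the base's underside; z up, y along the band. Dark end cleats at y = +-141 mm are 26 mm high. Beyond each end of the band is 30 mm of plain board.
- band_mid (a point): Middle of the band, 46 mm above the jig's origin, axes as the jig's. The band is 63 mm wide (x) and 200 mm long (y): eight slips of 25 mm, slip_1 centred at y = -87.5 mm, slip_2 at -62.5 ... slip_8 at +87.5 mm. The board is bowed (its middle bulges up) and packed up unevenly: along the band its face rises and falls by 4 to 10 mm, one end higher than the other; no reading tells how much, it must be felt.
- roller_grip (a point): Middle of the roller's blue handle block (56 mm along x, 30 mm along y, 26 mm up and down from here; it can be gripped across the 30 mm). 90 mm above the underside of the wheel. The roller weighs about 0.4 to 0.65 kg. Below the handle, 26 mm under this point, is an aluminium plate 92 (x) x 44 (y) x 8 mm. A half turn about z makes no difference.
- wheel_mid (a point): Centre of the roller's black rubber wheel, 40 mm in diameter, 44 mm wide, axle along x, so that it rolls along y; 70 mm straight below roller_grip. It turns freely in a steel fork, 58 mm wide, which is sprung: it gives about 1 mm up into the tool for each 8 N, 6 mm at most.
- holder: The fixed wooden roller holder, 124 x 78 mm, 70 mm tall, two upright cheeks. The roller's plate rests on the cheeks (64 mm high, 33 to 54 mm from the middle along x), wheel hanging free between them with its underside 8 mm above the table, its x along the holder's x. 6 mm high rims leave about 4 mm of play round the plate. Origin: centre of its underside; z up.
- holder_seat (a point): Where roller_grip is when the roller sits home in the holder (98 mm above the holder's origin); axes as the holder's.
- slip_1 (a joint): How far slip 1 of the band has been pressed down, m: 0 = 3 mm proud of the board, 0.003 = flush and bottomed. It is bedded in stiff glue: a press of 11 to 13 N moves it and it stays where it is left.
- slip_2 (a joint): How far slip 2 of the band has been pressed down, m: 0 = 3 mm proud of the board, 0.003 = flush and bottomed. It is bedded in stiff glue: a press of 11 to 13 N moves it and it stays where it is left.
- slip_3 (a joint): How far slip 3 of the band has been pressed down, m: 0 = 3 mm proud of the board, 0.003 = flush and bottomed. It is bedded in stiff glue: a press of 11 to 13 N moves it and it stays where it is left.
- slip_4 (a joint): How far slip 4 of the band has been pressed down, m: 0 = 3 mm proud of the board, 0.003 = flush and bottomed. It is bedded in stiff glue: a press of 11 to 13 N moves it and it stays where it is left.
- slip_5 (a joint): How far slip 5 of the band has been pressed down, m: 0 = 3 mm proud of the board, 0.003 = flush and bottomed. It is bedded in stiff glue: a press of 11 to 13 N moves it and it stays where it is left.
- slip_6 (a joint): How far slip 6 of the band has been pressed down, m: 0 = 3 mm proud of the board, 0.003 = flush and bottomed. It is bedded in stiff glue: a press of 11 to 13 N moves it and it stays where it is left.
- slip_7 (a joint): How far slip 7 of the band has been pressed down, m: 0 = 3 mm proud of the board, 0.003 = flush and bottomed. It is bedded in stiff glue: a press of 11 to 13 N moves it and it stays where it is left.
- slip_8 (a joint): How far slip 8 of the band has been pressed down, m: 0 = 3 mm proud of the board, 0.003 = flush and bottomed. It is bedded in stiff glue: a press of 11 to 13 N moves it and it stays where it is left.
- glue_mid (a point): Centre of a wood glue bottle, 59 mm in diameter, 185 mm tall, bystander.
- tape_mid (a point): Centre of a roll of masking tape, 100 mm across, 25 mm high, bystander.
Mind the look-alikes: they are no part of the job. Leave any purple or turquoise look-alike of the part that bears roller_grip alone.

How it is judged:
By the outcome, as a careful person would: the job done as asked, in the order asked, and still so for the second after the job is handed in, with the robot touching nothing.
It also fails if it takes over 67 s, if anything falls off the work surface, if the arm or the gripper's body presses on something with over 40 N, if the wrist force passes 120 N, or if a joint passes its speed limit or range.

ROBOT

A 7-joint arm with a two-finger parallel gripper is mounted at the origin on the work surface; the furniture and walls round the work are solid. World frame = base frame: x ahead of the robot, y to its left, z up, the work surface at z = 0. Lengths are in m, angles in rad, forces in N, time in s.
With the tool pointing down it reaches from about 0.4 to 0.85 m from the base axis. Payload 4.5 kg.
Tool frame: the origin (TCP) lies at the very end of the fingers, on their centre line; the grasp point (between the pads) lies 19 mm behind it (r.pinch_z is the distance from the TCP to the grasp point, in m); z points along the fingers, y is the line along which they close (so a half turn about z gives the same grasp; the last joint's range is limited). The gripper opens to 88 mm and grips with 3 to 60 N. Pads are 18 mm wide; open, the fingers measure 123 mm over their backs; the gripper's body (75 mm by 187 mm) begins 45 mm behind the grasp point.
Start: joints at [1.136, 0.689, -0.195, 1.565, 0.157, 0.902, -0.215], TCP at [0.282, -0.558, 0.212] pointing down, gripper open.
Joint ranges: [-3.01, 3.01], [-0.46, 2.08], [-1.47, 1.51], [0.13, 2.56], [-1, 4.14], [0.04, 2.09], [-2.66, 2.66]. Speed limits (rad/s): [2.57, 2.57, 3.14, 3.14, 3.14, 3.14, 3.14].

INTERFACE

Orientations are given as a unit quaternion [x, y, z, w].
In Python, from plant import r, cams gives the robot as it stands.
- The arm moves only by the shell command python3 -m pendant 'ROWS' [FORCE]. ROWS is JSON, a list of rows, each a list of 3 entries, a list of its own where there are three numbers: the closure, from -1 (fully open) to 1 (shut), then the shift along the tool's x, y, z in mm, then the turn, a rotation vector about the tool's x, y, z in degrees. A call has 1 to 8 rows; each row shifts and turns the commanded pose from where the row before left it, along the tool's axes as they then stand; what a row does not reach is not made up. A row lasts 1/8 s, in which the tool goes at most 62.5 mm and 10.7 degrees, less where a joint would pass 70% of its speed; a pose out of reach is approached as far as the arm can. A call with a gripper value outside its range is refused whole. The fingers move at their own pace and stop on an object; FORCE is the grip in N (left out, the last holds). Time passes only in rows, so rows that do not move let the fingers close. It gives the time, the measured TCP pose, the force, the opening and the grip force at its end, in the units of the state.
- r.get_state(): the state, without advancing time (a new reading comes with each control period).
- cams.snapshot(name): name is "scene" or "top" or "wrist"; returns a dict with "img" (420x560x3 uint8, red, green, blue), "camera_matrix" (3x3 intrinsics, pixels), "D" ([k1, k2, p1, p2, k3] as OpenCV has them; the pictures are not rectified), "camera_from_world" (4x4, takes a point from world to camera coordinates); the wrist camera has in their place "tool_from_camera" (4x4, takes a point from camera to tool coordinates, whose origin is the TCP and whose axes are the flange's). Camera axes: x right, y up, looking along -z (the intrinsics and any distortion apply to the point x, -y, -z); pixel columns grow to the right and rows downward; lengths in m; the calibration is good to about 2 mm. A picture is of the moment at which its call begins: read the wrist's pose just before it. There is no depth.
- r.finish_job(): hands the job in; it is judged then, once.
The state is a dict: "clock": time; "q": joint angles; "qd": joint speeds; "joint_torque": joint torques, N m; "tool_pos": TCP position; "eef_rot": TCP orientation; "contact_force": force on the tool from outside, world axes, zero at the start; "moment": the same for the moment, N m; "opening": opening from 0.0 (shut) to 1.0 (fully open); "finger_force": force on a finger pad.
Only numpy, scipy, OpenCV 4.12 (cv2) and the standard library are available. Lean on these libraries where they do the work, as an engineer would, in place of code of your own. Each camera call takes 0.05 s, during which the arm holds its last target. There are 200 camera calls.

## Working session

There is one attempt and no reset: what is moved stays moved. The work goes in short steps, Python scripts to look and compute and a shell command to move; the robot and the scene stay as the last step left them, time stands still between calls to the robot, and variables do not carry over. Pictures are saved under pics/ and viewed, at most 10 in all, crops included, and the job is handed in when it is done.

```bash
mkdir -p pics; ls; python3 - <<'E'
from plant import r,cams
import cv2,json
print(r.get_state())
for n in("scene","top"):
    s=cams.snapshot(n); cv2.imwrite(f"pics/{n}0.png",s["img"][:,:,::-1])
    print(n,s["camera_matrix"],s["D"],s["camera_from_world"])
E
```

```text
pics
{'clock': 0.0, 'q': array([ 1.13580393,  0.68998618, -0.19451936,  1.56635994,  0.15728656,
        0.90250674, -0.21515088]), 'qd': array([ 0.00010167, -0.00010785, -0.00147962,  0.00159724, -0.00089949,
        0.00070571, -0.0006952 ]), 'joint_torque': array([-4.53425546e-04, -5.27560222e+01, -1.26690689e+00, -1.53427774e+01,
       -5.26308117e-02,  6.55766795e-03,  1.84336059e-04]), 'tool_pos': array([ 0.28202331, -0.55697196,  0.21130461]), 'eef_rot': array([ 9.72650697e-01,  2.32270852e-01, -2.76802206e-04, -8.92770465e-04]), 'contact_force': array([-0.40295715, -0.46448696, -0.20143255]), 'moment': array([ 0.01123796,  0.01134307, -0.00981023]), 'finger_force': 0.0, 'opening': 1.0017653358429863}
scene [[460.00292446   0.         279.18668294]
 [  0.         460.00292446 203.05691155]
 [  0.           0.           1.        ]] [-0.01213476  0.          0.          0.          0.        ] [[ 0.60866994 -0.79319862 -0.01889055 -0.36428404]
 [ 0.34820239  0.24565196  0.90466028 -0.28688817]
 [-0.71293478 -0.55721725  0.42571461 -1.29242018]
 [ 0.          0.          0.          1.        ]]
top [[415.02860041   0.         287.07696234]
 [  0.         415.02860041 209.23522555]
 [  0.           0.           1.        ]] [-0.06457712  0.          0.          0.          0.        ] [[ 0.11823771 -0.99297445  0.0046451  -0.06233688]
 [ 0.96934382  0.11643607  0.2163682  -0.55936569]
 [-0.21538895 -0.02108019  0.97630079 -1.31847403]
 [ 0.          0.          0.          1.        ]]
```

View pics/scene0.png

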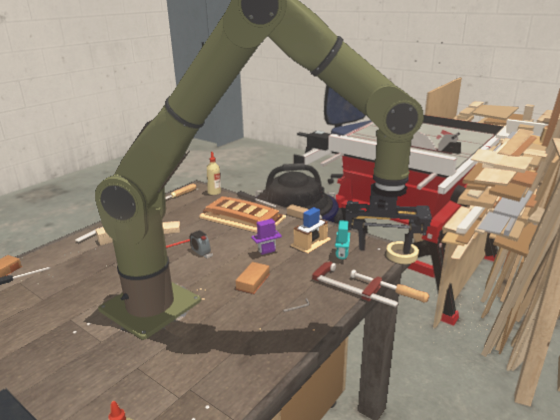

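View pics/top0.png

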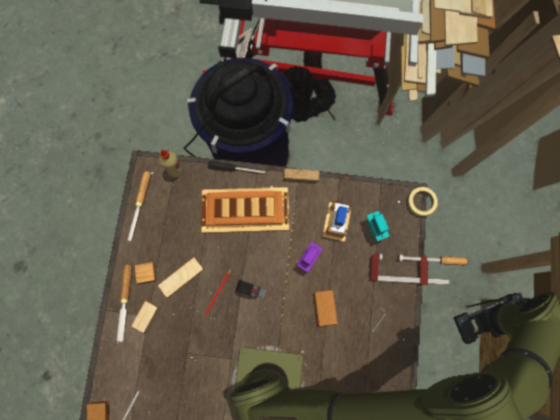

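The top picture shows three roller-like tools: blue at (341,215) in a wooden holder, purple at (309,258) and turquoise at (378,225). Only the blue one fits the description, since it has a blue handle and sits in a wooden holder. The jig is at (245,209). I'll enlarge the view to confirm this and to read the corners.

```bash
python3 - <<'E'
import cv2
a=cv2.imread("pics/top0.png")[165:265,195:395]
cv2.imwrite("pics/crop1.png",cv2.resize(a,None,fx=4,fy=4,interpolation=cv2.INTER_CUBIC))
E
```

```text
(no output)
```

View pics/crop1.png

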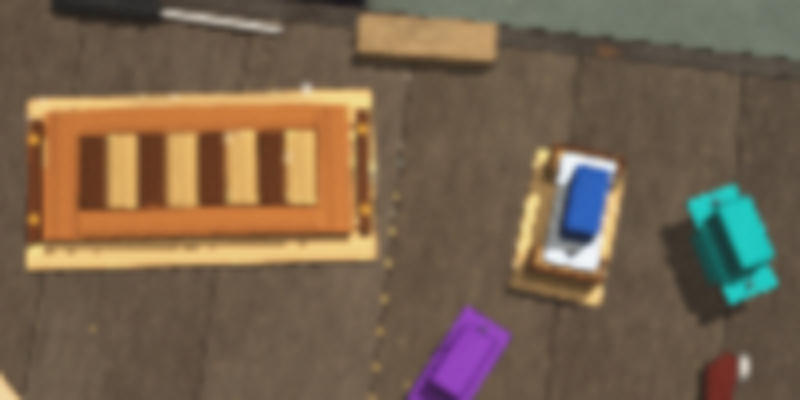

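The crop confirms the blue handle on its pale plate in the wooden holder, with plate corners near crop pixels (560,152), (621,160), (605,272) and (545,265). The jig base corners are near (27,98), (372,90), (378,260) and (27,270). The purple and turquoise tools stand apart.

```bash
cat > h.py <<'E'
from plant import r,cams
import cv2,numpy as np
from scipy.spatial.transform import Rotation as R
def ray(s,px,cfw=None):
    u=cv2.undistortPoints(np.array(px,float).reshape(-1,1,2),s["camera_matrix"],np.array(s["D"])).reshape(-1,2)
    d=np.c_[u[:,0],-u[:,1],-np.ones(len(u))]
    w=np.linalg.inv(s["camera_from_world"] if cfw is None else cfw)
    return w[:3,3],d@w[:3,:3].T
def onz(s,px,z,cfw=None):
    o,d=ray(s,px,cfw); return o+d*((z-o[2])/d[:,2])[:,None]
def wrist(name=None):
    st=r.get_state(); s=cams.snapshot("wrist")
    T=np.eye(4);T[:3,:3]=R.from_quat(st["eef_rot"]).as_matrix();T[:3,3]=st["tool_pos"]
    s["camera_from_world"]=np.linalg.inv(T@s["tool_from_camera"])
    if name: cv2.imwrite(name,s["img"][:,:,::-1])
    return s
E
python3 - <<'E'
from h import *
s=cams.snapshot("top")
f=lambda l:np.array(l)/4.+[195,165]-.375
def rep(n,l,z):
    p=onz(s,f(l),z)[:,:2]; print(n,p.mean(0).round(4),[ (np.linalg.norm(p[(i+1)%4]-p[i]).round(4),np.degrees(np.arctan2(*(p[(i+1)%4]-p[i])[::-1])).round(1)) for i in range(4)])
rep("plate",[(560,152),(621,160),(605,272),(545,265)],.072)
rep("base",[(27,98),(372,90),(378,260),(27,270)],.012)
rep("band",[(80,137),(316,130),(317,205),(80,210)],.046)
print("handle",onz(s,f([(590,198)]),.124))
st=r.get_state();print(R.from_quat(st["eef_rot"]).as_matrix().round(3))
w=wrist();print(w["tool_from_camera"],w["camera_matrix"],w["D"])
E
```

```text
plate [ 0.5534 -0.173 ] [(np.float64(0.0509), np.float64(-90.8)), (np.float64(0.0953), np.float64(177.0)), (np.float64(0.0493), np.float64(90.0)), (np.float64(0.096), np.float64(-2.0))]
base [0.5563 0.1502] [(np.float64(0.3012), np.float64(-81.8)), (np.float64(0.1503), np.float64(-171.3)), (np.float64(0.2995), np.float64(98.5)), (np.float64(0.152), np.float64(9.3))]
band [0.5559 0.1491] [(np.float64(0.1999), np.float64(-81.4)), (np.float64(0.0648), np.float64(-172.1)), (np.float64(0.1987), np.float64(98.1)), (np.float64(0.0631), np.float64(9.0))]
handle [[ 0.55403907 -0.17182842  0.124     ]]
[[ 0.892  0.452 -0.001]
 [ 0.452 -0.892  0.001]
 [-0.    -0.001 -1.   ]]
[[-3.47301424e-04  9.56739459e-01  2.90945849e-01  7.53145708e-02]
 [ 9.99998586e-01 -1.46444493e-04  1.67526074e-03 -1.34692025e-03]
 [ 1.64539547e-03  2.90946019e-01 -9.56738055e-01 -1.73577368e-01]
 [ 0.00000000e+00  0.00000000e+00  0.00000000e+00  1.00000000e+00]] [[365.27182101   0.         278.75715884]
 [  0.         365.27182101 207.82679439]
 [  0.           0.           1.        ]] [-0.08004747  0.          0.          0.          0.        ]
```

```bash
python3 -m pendant '[[-1,[52,-27.5,0],[0,0,0]],[-1,[52,-27.5,0],[0,0,0]],[-1,[52,-27.5,0],[0,0,0]],[-1,[52,-27.5,0],[0,0,0]],[-1,[52,-27.5,0],[0,0,0]],[-1,[52,-27.5,0],[0,0,0]],[-1,[52,-27.5,0],[0,0,0]],[-1,[52,-27.5,0],[0,0,0]]]' 20
python3 -m pendant '[[-1,[0,0,0],[0,0,9.8]],[-1,[0,0,0],[0,0,9.8]],[-1,[0,0,0],[0,0,9.8]],[-1,[0,0,0],[0,0,0]],[-1,[0,0,0],[0,0,0]]]'
python3 -c "
from h import *
wrist('pics/w1.png');st=r.get_state();print(st['tool_pos'],R.from_quat(st['eef_rot']).as_matrix().round(3))"
```

```text
clock: 1.2
tool_pos: [0.555, -0.1718, 0.2121]
eef_rot: [0.973, 0.232, -0.0, 0.0]
contact_force: [0.6, -2.1, 0.5]
opening: 1.003
finger_force: 0.0
clock: 1.82
tool_pos: [0.554, -0.1733, 0.212]
eef_rot: [1.0, -0.021, -0.0, -0.0]
contact_force: [-0.0, 0.2, -0.3]
opening: 1.003
finger_force: 0.0
[ 0.55406381 -0.17334149  0.21208487] [[ 0.999 -0.042 -0.   ]
 [-0.042 -0.999  0.   ]
 [-0.    -0.    -1.   ]]
```

View pics/w1.png

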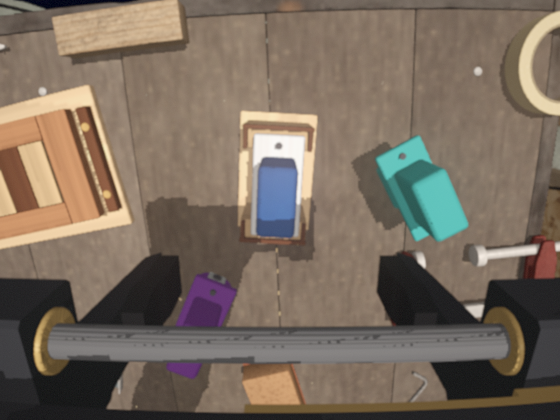

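The view is from beyond +x. The handle's top face spans about (258,183) to (297,237), the plate's far edge runs (253,134) to (305,137), and the holder base's far edge runs (240,112) to (317,116).

```bash
python3 - <<'E'
from h import *
s=wrist()
def e(n,l,z):
    p=onz(s,l,z)[:,:2];print(n,p.mean(0).round(4),p.round(4).tolist())
e("top",[(258,183),(298,183),(296,237),(258,237)],.124)
e("plate far",[(253,134),(305,137)],.072)
e("plate near",[(250,237),(302,238)],.072)
e("holder far",[(240,112),(317,116)],.006)
e("jig +x-y corner",[(92,88),(130,222)],.012)
e("band end",[(33,141),(61,203)],.046)
import cv2
cv2.imwrite("pics/w1c.png",cv2.resize(s["img"][100:255,220:335,::-1],None,fx=3.8,fy=3.8,interpolation=cv2.INTER_CUBIC))
E
```

```text
top [ 0.5468 -0.1704] [[0.5687, -0.1571], [0.5674, -0.1864], [0.525, -0.1837], [0.5262, -0.1546]]
plate far [ 0.5973 -0.1737] [[0.5995, -0.1517], [0.5951, -0.1957]]
plate near [ 0.5047 -0.167 ] [[0.5062, -0.1431], [0.5032, -0.1909]]
holder far [ 0.6124 -0.1738] [[0.616, -0.1349], [0.6087, -0.2127]]
jig +x-y corner [0.5767 0.0029] [[0.6481, 0.0117], [0.5054, -0.0059]]
band end [0.5707 0.0548] [[0.6021, 0.0626], [0.5394, 0.0469]]
```

View pics/w1c.png

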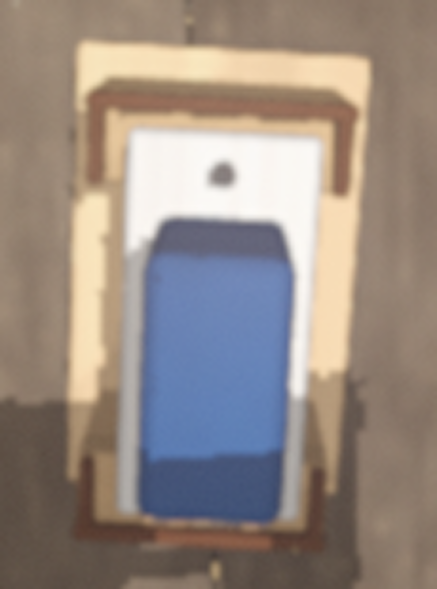

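The handle's flat top runs from row 167 to 236 once its shaded end is included. That puts the grip at about (0.5515, -0.1705) with yaw near -5°. I'll align, then descend.

```bash
python3 -m pendant '[[-1,[-2.6,-2.7,0],[0,0,2.6]],[-1,[0,0,30],[0,0,0]],[-1,[0,0,30],[0,0,0]],[-1,[0,0,30],[0,0,0]],[-1,[0,0,25],[0,0,0]],[-1,[0,0,17],[0,0,0]],[-1,[0,0,0],[0,0,0]]]' 50
python3 -m pendant '[[1,[0,0,0],[0,0,0]],[1,[0,0,0],[0,0,0]],[1,[0,0,0],[0,0,0]],[1,[0,0,0],[0,0,0]],[1,[0,0,0],[0,0,0]],[1,[0,0,0],[0,0,0]]]' 50
```

```text
clock: 2.8
tool_pos: [0.551, -0.1704, 0.0792]
eef_rot: [0.999, -0.045, -0.001, -0.0]
contact_force: [0.3, 0.2, -0.3]
opening: 1.0
finger_force: 0.0
clock: 3.55
tool_pos: [0.5517, -0.1707, 0.0802]
eef_rot: [0.999, -0.045, 0.0, 0.0]
contact_force: [-0.3, -2.7, 2.6]
opening: 0.342
finger_force: 2.0
```

```bash
python3 -m pendant '[[1,[0,0,0],[0,0,0]],[1,[0,0,0],[0,0,0]],[1,[0,0,0],[0,0,0]]]' 50
python3 -m pendant '[[1,[0,0,-8],[0,0,0]],[1,[0,0,-20],[0,0,0]],[1,[0,0,-30],[0,0,0]],[1,[0,0,-30],[0,0,0]],[1,[0,0,0],[0,0,0]],[1,[0,0,0],[0,0,0]]]'
```

```text
clock: 3.92
tool_pos: [0.5517, -0.1709, 0.0802]
eef_rot: [0.999, -0.045, 0.0, 0.0]
contact_force: [-0.4, -0.8, 0.6]
opening: 0.335
finger_force: 50.0
clock: 4.68
tool_pos: [0.5504, -0.1699, 0.1669]
eef_rot: [0.999, -0.045, -0.001, -0.0]
contact_force: [-0.0, 0.0, -5.8]
opening: 0.333
finger_force: 50.0
```

```bash
python3 -m pendant '[[1,[1,-41.5,0],[0,0,0]],[1,[1,-41.5,0],[0,0,0]],[1,[1,-41.5,0],[0,0,0]],[1,[1,-41.5,0],[0,0,0]],[1,[0,-41.5,0],[0,0,0]],[1,[0,0,0],[0,0,-6.8]],[1,[0,0,0],[0,0,-6.8]],[1,[0,0,0],[0,0,0]]]'
python3 -c "
from h import *
s=wrist('pics/w2.png');st=r.get_state();print(st['tool_pos'],R.from_quat(st['eef_rot']).as_euler('zyx',degrees=True),st['contact_force'],st['moment'])"
```

```text
clock: 5.68
tool_pos: [0.5729, 0.0357, 0.1664]
eef_rot: [0.997, 0.073, -0.002, -0.0]
contact_force: [-0.7, 0.3, -5.7]
opening: 0.34
finger_force: 50.0
[0.57313913 0.03563307 0.16671871] [-8.32909102e+00 -1.66796947e-01  1.79994175e+02] [-0.79464915  0.20577597 -5.61940915] [-0.01761039 -0.0027893   0.00036023]
```

View pics/w2.png

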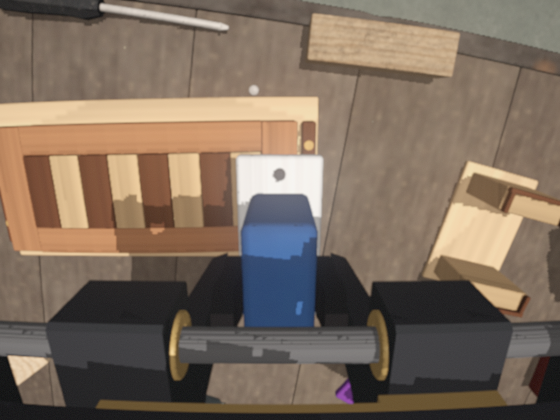

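The roller is held upright over the jig's -y end. The band's top edge runs (27,156) to (232,151), its far end is (27,156) to (33,228), and the jig base's +x/-y corner is at (318,98).

```bash
python3 - <<'E'
from h import *
s=wrist()
p=onz(s,[(27,156),(232,151),(33,228),(232,227)],.048)[:,:2]
print(p.round(4).tolist())
q=onz(s,[(2,104),(318,98)],.012)[:,:2]
for a in (p[1]-p[0],p[3]-p[2],q[1]-q[0]): print(np.degrees(np.arctan2(a[1],a[0]))+90)
# lateral coordinate of band centre vs wheel in frame 8.4 deg
x=np.array([np.cos(np.radians(8.4)),np.sin(np.radians(8.4))]);y=np.array([-x[1],x[0]])
t=r.get_state()["tool_pos"][:2]
print("band-tool lateral",(p-t)@x,"along",(p-t)@y)
E
```

```text
[[0.5728, 0.2505], [0.6002, 0.0793], [0.5083, 0.2486], [0.5358, 0.0723]]
9.075922890750903
8.87444638305604
8.372421735523858
band-tool lateral [ 0.03084811  0.03289378 -0.0333058  -0.03182832] along [0.21276622 0.03936985 0.22027127 0.04184957]
```

```bash
python3 -m pendant '[[1,[0,0,20],[0,0,0]],[1,[0,0,12],[0,0,0]],[1,[0,0,4],[0,0,0]],[1,[0,0,0],[0,0,0]]]'
python3 -m pendant '[[1,[0,0,3],[0,0,0]],[1,[0,0,2],[0,0,0]],[1,[0,0,0],[0,0,0]]]'
python3 -m pendant '[[1,[0,0,2],[0,0,0]],[1,[0,0,0],[0,0,0]]]'
```

```text
clock: 6.28
tool_pos: [0.5742, 0.0357, 0.132]
eef_rot: [0.997, 0.074, -0.0, 0.0]
contact_force: [-0.5, 0.0, -5.2]
opening: 0.335
finger_force: 50.0
clock: 6.65
tool_pos: [0.5742, 0.0358, 0.1271]
eef_rot: [0.997, 0.074, 0.0, 0.0]
contact_force: [-0.2, 0.4, -4.6]
opening: 0.336
finger_force: 50.0
clock: 6.9
tool_pos: [0.5741, 0.0358, 0.125]
eef_rot: [0.997, 0.074, -0.0, 0.0]
contact_force: [0.1, 0.4, -4.7]
opening: 0.334
finger_force: 50.0
```

```bash
for i in 1 ; do python3 -m pendant '[[1,[0,0,2],[0,0,0]],[1,[0,0,0],[0,0,0]]]' | grep -E "tool_pos|contact"
python3 -m pendant '[[1,[0,0,1],[0,0,0]],[1,[0,0,0],[0,0,0]]]' | grep -E "tool_pos|contact"
python3 -m pendant '[[1,[0,0,1],[0,0,0]],[1,[0,0,0],[0,0,0]]]' | grep -E "tool_pos|contact"; done
```

```text
tool_pos: [0.5741, 0.0358, 0.1229]
contact_force: [-0.2, -0.2, -5.1]
tool_pos: [0.5742, 0.0358, 0.122]
contact_force: [0.2, -0.8, -5.6]
tool_pos: [0.5742, 0.0358, 0.121]
contact_force: [-0.3, -0.6, -5.8]
```

```bash
for i in 1 ; do python3 -m pendant '[[1,[0,0,1.5],[0,0,0]],[1,[0,0,0],[0,0,0]]]' | grep -E "tool_pos|contact"
python3 -m pendant '[[1,[0,0,1],[0,0,0]],[1,[0,0,0],[0,0,0]]]' | grep -E "tool_pos|contact"
 done
```

```text
tool_pos: [0.5741, 0.0358, 0.1195]
contact_force: [-0.9, 0.5, -5.3]
tool_pos: [0.5742, 0.0358, 0.1185]
contact_force: [0.5, -0.6, -5.2]
```

```bash
for i in 1 ; do python3 -m pendant '[[1,[0,0,1],[0,0,0]],[1,[0,0,0],[0,0,0]]]' | grep -E "tool_pos|contact"
python3 -m pendant '[[1,[0,0,1],[0,0,0]],[1,[0,0,0],[0,0,0]]]' | grep -E "tool_pos|contact"
 done
```

```text
tool_pos: [0.5741, 0.0358, 0.1175]
contact_force: [-0.7, 0.1, -6.1]
tool_pos: [0.5741, 0.0358, 0.1165]
contact_force: [-0.5, -0.5, -6.2]
```

```bash
python3 -m pendant '[[1,[0,0,1],[0,0,0]],[1,[0,0,0],[0,0,0]]]' | grep -E "tool_pos|contact"
```

```text
tool_pos: [0.5741, 0.0357, 0.1155]
contact_force: [-0.5, -0.5, -5.5]
```

```bash
python3 -m pendant '[[1,[0,0,1.5],[0,0,0]],[1,[0,0,0],[0,0,0]]]' | grep -E "tool_pos|contact"
python3 -m pendant '[[1,[0,0,1],[0,0,0]],[1,[0,0,0],[0,0,0]]]' | grep -E "tool_pos|contact"
```

```text
tool_pos: [0.5741, 0.0358, 0.114]
contact_force: [-0.2, 0.4, -5.7]
tool_pos: [0.5742, 0.0358, 0.1131]
contact_force: [0.2, -0.6, -5.5]
```

```bash
python3 -m pendant '[[1,[0,0,1],[0,0,0]],[1,[0,0,0],[0,0,0]]]' | grep -E "tool_pos|contact"
python3 -m pendant '[[1,[0,0,1],[0,0,0]],[1,[0,0,0],[0,0,0]]]' | grep -E "tool_pos|contact"
```

```text
tool_pos: [0.5741, 0.0358, 0.112]
contact_force: [-0.9, -0.4, -4.4]
tool_pos: [0.5742, 0.0358, 0.111]
contact_force: [0.0, -0.1, -5.2]
```

```bash
python3 -m pendant '[[1,[0,0,1.5],[0,0,0]],[1,[0,0,0],[0,0,0]]]' | grep -E "tool_pos|contact"
python3 -m pendant '[[1,[0,0,1],[0,0,0]],[1,[0,0,0],[0,0,0]]]' | grep -E "tool_pos|contact"
```

```text
tool_pos: [0.5745, 0.0355, 0.1099]
contact_force: [-0.1, -1.1, -2.3]
tool_pos: [0.5746, 0.0354, 0.1092]
contact_force: [-1.4, -1.7, 3.1]
```

```bash
python3 -m pendant '[[1,[0,0,1.4],[0,0,0]],[1,[0,0,0],[0,0,0]]]' | grep -E "tool_pos|contact"
python3 -m pendant '[[1,[0,-2,0],[0,0,0]],[1,[0,-2,0],[0,0,0]],[1,[0,0,0],[0,0,0]]]' | grep -E "clock|tool_pos|contact"
```

```text
tool_pos: [0.5749, 0.0352, 0.1084]
contact_force: [-2.7, -1.3, 9.8]
clock: 11.02
tool_pos: [0.5744, 0.039, 0.1086]
contact_force: [-2.1, -1.9, 9.4]
```

```bash
python3 -m pendant '[[1,[0,-2,0],[0,0,0]],[1,[0,-2,0],[0,0,0]]]' | grep -E "clock|tool_pos|contact"
python3 -m pendant '[[1,[0,-2,0],[0,0,0]],[1,[0,-2,0],[0,0,0]]]' | grep -E "clock|tool_pos|contact"
```

```text
clock: 11.28
tool_pos: [0.574, 0.0412, 0.1087]
contact_force: [-1.4, -5.7, 10.3]
clock: 11.52
tool_pos: [0.5739, 0.0426, 0.1088]
contact_force: [-2.2, -9.2, 10.8]
```

```bash
python3 -m pendant '[[1,[0,-2,0],[0,0,0]],[1,[0,0,0],[0,0,0]]]' | grep -E "clock|tool_pos|contact"
python3 -m pendant '[[1,[0,-2,0],[0,0,0]],[1,[0,0,0],[0,0,0]]]' | grep -E "clock|tool_pos|contact"
```

```text
clock: 11.78
tool_pos: [0.5735, 0.0459, 0.109]
contact_force: [-1.9, -6.3, 13.6]
clock: 12.02
tool_pos: [0.573, 0.0499, 0.1091]
contact_force: [-2.5, -2.8, 14.1]
```

```bash
python3 -m pendant '[[1,[0,-2,-0.4],[0,0,0]],[1,[0,-2,-0.4],[0,0,0]]]' | grep -E "clock|tool_pos|contact"
python3 -m pendant '[[1,[0,-2,-0.2],[0,0,0]],[1,[0,-2,-0.2],[0,0,0]]]' | grep -E "clock|tool_pos|contact"
```

```text
clock: 12.28
tool_pos: [0.5723, 0.0544, 0.1098]
contact_force: [-2.2, -2.6, 13.0]
clock: 12.52
tool_pos: [0.5717, 0.0585, 0.1102]
contact_force: [-2.0, -2.7, 12.9]
```

```bash
python3 -m pendant '[[1,[0,-2,-0.4],[0,0,0]],[1,[0,-2,-0.4],[0,0,0]],[1,[0,-2,-0.3],[0,0,0]],[1,[0,-2,-0.2],[0,0,0]]]' | grep -E "clock|tool_pos|contact"
```

```text
clock: 13.02
tool_pos: [0.5705, 0.0657, 0.1112]
contact_force: [-0.9, -4.9, 10.1]
```

```bash
python3 -m pendant '[[1,[0,-2,-0.15],[0,0,0]],[1,[0,-2,-0.2],[0,0,0]],[1,[0,-2,-0.25],[0,0,0]],[1,[0,-2,-0.25],[0,0,0]]]' | grep -E "clock|tool_pos|contact"
```

```text
clock: 13.52
tool_pos: [0.5695, 0.0722, 0.1119]
contact_force: [-1.3, -4.3, 10.5]
```

```bash
python3 -m pendant '[[1,[0,-2,-0.2],[0,0,0]],[1,[0,-2,-0.2],[0,0,0]],[1,[0,-2,-0.2],[0,0,0]],[1,[0,-2,-0.2],[0,0,0]]]' | grep -E "clock|tool_pos|contact"
```

```text
clock: 14.02
tool_pos: [0.568, 0.0828, 0.1127]
contact_force: [-1.4, -2.2, 10.1]
```

```bash
python3 -m pendant '[[1,[0,-2,-0.18],[0,0,0]],[1,[0,-2,-0.18],[0,0,0]],[1,[0,-2,-0.18],[0,0,0]],[1,[0,-2,-0.18],[0,0,0]]]' | grep -E "clock|tool_pos|contact"
```

```text
clock: 14.52
tool_pos: [0.5669, 0.0902, 0.1133]
contact_force: [-0.4, -3.3, 8.6]
```

```bash
python3 -m pendant '[[1,[0,-2,-0.18],[0,0,0]],[1,[0,-2,-0.18],[0,0,0]],[1,[0,-2,-0.18],[0,0,0]],[1,[0,-2,-0.18],[0,0,0]]]' | grep -E "clock|tool_pos|contact"
```

```text
clock: 15.02
tool_pos: [0.5662, 0.0946, 0.1139]
contact_force: [-0.8, -6.1, 7.3]
```

```bash
python3 -m pendant '[[1,[0,0,0.7],[0,0,0]],[1,[0,-2,0],[0,0,0]],[1,[0,-2,-0.1],[0,0,0]],[1,[0,-2,-0.1],[0,0,0]]]' | grep -E "clock|tool_pos|contact"
```

```text
clock: 15.52
tool_pos: [0.5649, 0.1046, 0.1139]
contact_force: [-1.4, -1.5, 11.1]
```

```bash
python3 -m pendant '[[1,[0,-2,-0.15],[0,0,0]],[1,[0,-2,-0.15],[0,0,0]],[1,[0,-2,-0.15],[0,0,0]],[1,[0,-2,-0.15],[0,0,0]]]' | grep -E "clock|tool_pos|contact"
```

```text
clock: 16.02
tool_pos: [0.5637, 0.1127, 0.1144]
contact_force: [-2.2, -2.3, 12.2]
```

```bash
python3 -m pendant '[[1,[0,-2,-0.2],[0,0,0]],[1,[0,-2,-0.15],[0,0,0]],[1,[0,-2,-0.12],[0,0,0]],[1,[0,-2,-0.08],[0,0,0]]]' | grep -E "clock|tool_pos|contact"
```

```text
clock: 16.52
tool_pos: [0.563, 0.1167, 0.1148]
contact_force: [0.3, -7.9, 11.1]
```

```bash
python3 -m pendant '[[1,[0,-2,-0.1],[0,0,0]],[1,[0,-2,-0.1],[0,0,0]],[1,[0,-2,-0.1],[0,0,0]],[1,[0,-2,-0.1],[0,0,0]]]' | grep -E "clock|tool_pos|contact"
```

```text
clock: 17.02
tool_pos: [0.5614, 0.1287, 0.1153]
contact_force: [-2.1, -0.6, 10.8]
```

```bash
python3 -m pendant '[[1,[0,-2,-0.1],[0,0,0]],[1,[0,-2,-0.1],[0,0,0]],[1,[0,-2,-0.08],[0,0,0]],[1,[0,-2,-0.08],[0,0,0]]]' | grep -E "clock|tool_pos|contact"
```

```text
clock: 17.52
tool_pos: [0.5602, 0.1368, 0.1157]
contact_force: [-1.7, -0.7, 10.2]
```

```bash
python3 -m pendant '[[1,[0,-2,-0.08],[0,0,0]],[1,[0,-2,-0.08],[0,0,0]],[1,[0,-2,-0.05],[0,0,0]],[1,[0,-2,-0.05],[0,0,0]]]' | grep -E "clock|tool_pos|contact"
```

```text
clock: 18.02
tool_pos: [0.5594, 0.1415, 0.1159]
contact_force: [-0.3, -6.6, 10.1]
```

```bash
python3 -m pendant '[[1,[0,-2,0],[0,0,0]],[1,[0,-2,-0.05],[0,0,0]],[1,[0,-2,-0.05],[0,0,0]],[1,[0,-2,-0.05],[0,0,0]]]' | grep -E "clock|tool_pos|contact"
```

```text
clock: 18.52
tool_pos: [0.558, 0.1522, 0.1161]
contact_force: [-2.6, -0.2, 10.6]
```

```bash
python3 -m pendant '[[1,[0,-2,-0.05],[0,0,0]],[1,[0,-2,-0.05],[0,0,0]],[1,[0,-2,-0.05],[0,0,0]],[1,[0,-2,0],[0,0,0]]]' | grep -E "clock|tool_pos|contact"
```

```text
clock: 19.02
tool_pos: [0.5567, 0.1608, 0.1163]
contact_force: [-1.3, -0.7, 9.9]
```

```bash
python3 -m pendant '[[1,[0,-2,0.05],[0,0,0]],[1,[0,-2,0.02],[0,0,0]],[1,[0,-2,0],[0,0,0]],[1,[0,-2,0],[0,0,0]]]' | grep -E "clock|tool_pos|contact"
```

```text
clock: 19.52
tool_pos: [0.5559, 0.1659, 0.1163]
contact_force: [-0.6, -6.0, 12.0]
```

```bash
python3 -m pendant '[[1,[0,-2,0.05],[0,0,0]],[1,[0,-2,0.05],[0,0,0]],[1,[0,-2,0.05],[0,0,0]],[1,[0,-2,0.05],[0,0,0]]]' | grep -E "clock|tool_pos|contact"
```

```text
clock: 20.02
tool_pos: [0.5547, 0.1746, 0.1163]
contact_force: [-2.1, -2.5, 12.3]
```

```bash
python3 -m pendant '[[1,[0,-2,0],[0,0,0]],[1,[0,-2,0],[0,0,0]],[1,[0,-2,0],[0,0,0]],[1,[0,-2,0],[0,0,0]]]' | grep -E "clock|tool_pos|contact"
```

```text
clock: 20.52
tool_pos: [0.5533, 0.1849, 0.1163]
contact_force: [-1.7, -1.0, 12.7]
```

```bash
python3 -m pendant '[[1,[0,-2,0.06],[0,0,0]],[1,[0,-2,0.06],[0,0,0]],[1,[0,-2,0.06],[0,0,0]],[1,[0,-2,0.06],[0,0,0]]]' | grep -E "clock|tool_pos|contact"
```

```text
clock: 21.02
tool_pos: [0.5524, 0.1909, 0.1162]
contact_force: [-1.7, -4.8, 14.2]
```

```bash
python3 -m pendant '[[1,[0,-2,-0.2],[0,0,0]],[1,[0,-2,-0.2],[0,0,0]],[1,[0,-2,-0.1],[0,0,0]],[1,[0,-2,0],[0,0,0]]]' | grep -E "clock|tool_pos|contact"
```

```text
clock: 21.52
tool_pos: [0.5512, 0.1988, 0.1165]
contact_force: [-1.2, -1.9, 11.6]
```

```bash
python3 -m pendant '[[1,[0,-2,0],[0,0,0]],[1,[0,-2,0],[0,0,0]],[1,[0,-2,0],[0,0,0]],[1,[0,-2,0],[0,0,0]]]' | grep -E "clock|tool_pos|contact"
```

```text
clock: 22.02
tool_pos: [0.5497, 0.2089, 0.1164]
contact_force: [-0.9, -1.1, 11.3]
```

```bash
python3 -m pendant '[[1,[0,-2,0.04],[0,0,0]],[1,[0,-2,0.04],[0,0,0]],[1,[0,-2,0.04],[0,0,0]],[1,[0,-2,0.04],[0,0,0]]]' | grep -E "clock|tool_pos|contact"
```

```text
clock: 22.52
tool_pos: [0.5486, 0.2162, 0.1163]
contact_force: [-1.6, -2.9, 13.2]
```

```bash
python3 -m pendant '[[1,[0,-2,0.05],[0,0,0]],[1,[0,-2,0.05],[0,0,0]],[1,[0,-2,0.05],[0,0,0]],[1,[0,-2,0.05],[0,0,0]]]' | grep -E "clock|tool_pos|contact"
```

```text
clock: 23.02
tool_pos: [0.5478, 0.2217, 0.1161]
contact_force: [-1.0, -3.7, 11.1]
```

```bash
python3 -m pendant '[[1,[0,-2,0.06],[0,0,0]],[1,[0,-2,0.06],[0,0,0]],[1,[0,-2,0.06],[0,0,0]],[1,[0,-2,0.06],[0,0,0]]]' | grep -E "clock|tool_pos|contact"
```

```text
clock: 23.52
tool_pos: [0.5462, 0.233, 0.1159]
contact_force: [-2.2, 0.3, 11.8]
```

```bash
python3 -m pendant '[[1,[0,-2,0.06],[0,0,0]],[1,[0,-2,0.06],[0,0,0]],[1,[0,-2,0.06],[0,0,0]],[1,[0,-2,0.06],[0,0,0]]]' | grep -E "clock|tool_pos|contact"
```

```text
clock: 24.02
tool_pos: [0.545, 0.241, 0.1157]
contact_force: [-2.0, -0.7, 9.7]
```

```bash
python3 -m pendant '[[1,[0,-2,0.2],[0,0,0]],[1,[0,-2,0.15],[0,0,0]],[1,[0,-2,0.15],[0,0,0]],[1,[0,-2,0.15],[0,0,0]]]' | grep -E "clock|tool_pos|contact"
```

```text
clock: 24.52
tool_pos: [0.5438, 0.249, 0.1152]
contact_force: [-1.8, -0.5, 12.3]
```

```bash
python3 -m pendant '[[1,[0,-2,0.12],[0,0,0]],[1,[0,-2,0.12],[0,0,0]],[1,[0,-2,0.12],[0,0,0]],[1,[0,-2,0.12],[0,0,0]]]' | grep -E "clock|tool_pos|contact"
```

```text
clock: 25.02
tool_pos: [0.5426, 0.2572, 0.1148]
contact_force: [-1.5, -0.7, 12.5]
```

```bash
python3 -c "
from h import *
s=wrist();a=s['img'][90:300,180:560,::-1];cv2.imwrite('pics/w3.png',cv2.resize(a,None,fx=2.1,fy=2.1,interpolation=cv2.INTER_CUBIC))"
```

```text
(no output)
```

View pics/w3.png

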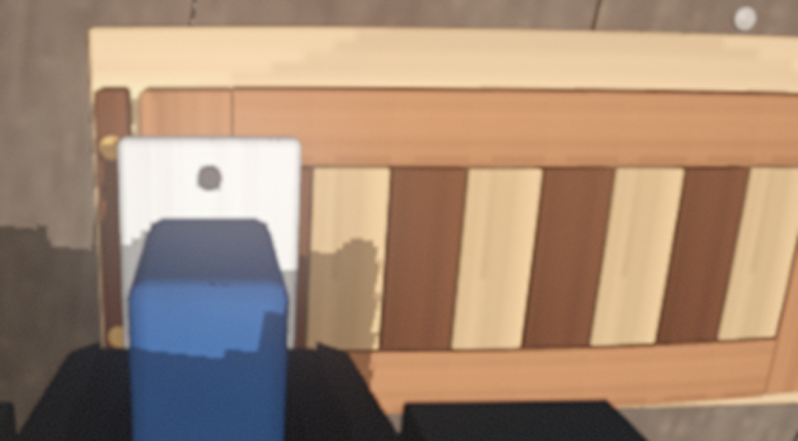

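The view shows the seven visible slips with clean straight edges (crop row 167) and no steps or shadows. The wheel has passed onto the plain board at the +y end. I'll lift and go back to the holder.

```bash
python3 -m pendant '[[1,[0,0,-15],[0,0,0]],[1,[0,0,-25],[0,0,0]],[1,[0,0,-22],[0,0,0]],[1,[0,0,0],[0,0,0]]]' | grep -E "clock|tool_pos|contact"
python3 -m pendant '[[1,[-3,25,0],[0,0,0]],[1,[-6.5,50,0],[0,0,0]],[1,[-7.5,60,0],[0,0,0]],[1,[-7.5,60,0],[0,0,0]],[1,[-7.5,60,0],[0,0,0]],[1,[-7.5,60,0],[0,0,0]],[1,[-7.5,60,0],[0,0,0]],[1,[-4.5,35,0],[0,0,0]]]' | grep -E "clock|tool_pos|contact"
python3 -m pendant '[[1,[-1.5,15,0],[0,0,6.8]],[1,[0,0,0],[0,0,6.7]],[1,[0,0,0],[0,0,0]],[1,[0,0,0],[0,0,0]]]'; python3 -c "
from h import *
s=wrist('pics/w4.png');st=r.get_state();print(st['tool_pos'],R.from_quat(st['eef_rot']).as_matrix().round(4).tolist(),R.from_quat(st['eef_rot']).as_euler('zyx',degrees=True))"
```

```text
clock: 25.58
tool_pos: [0.5424, 0.2557, 0.1758]
contact_force: [-0.4, 0.1, -5.4]
clock: 26.58
tool_pos: [0.5491, -0.1623, 0.1734]
contact_force: [0.4, 0.1, -5.1]
clock: 27.08
tool_pos: [0.5512, -0.1721, 0.174]
eef_rot: [0.999, -0.043, -0.001, -0.0]
contact_force: [-0.8, 0.4, -5.8]
opening: 0.339
finger_force: 50.0
[ 0.55136411 -0.17219672  0.17426005] [[0.9963, -0.0854, -0.001], [-0.0854, -0.9963, 0.0005], [-0.001, -0.0004, -1.0]] [ 4.90120865e+00 -5.59572914e-02 -1.79972249e+02]
```

View pics/w4.png

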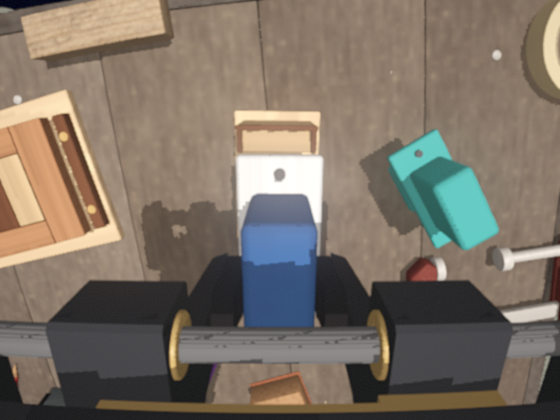

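The plate (237,155)–(322,155) is square with the holder and over it, and the grip is unchanged from before rolling. I'll lower it.

```bash
python3 -m pendant '[[1,[0.4,-1.3,20],[0,0,0.2]],[1,[0,0,25],[0,0,0]],[1,[0,0,20],[0,0,0]],[1,[0,0,13],[0,0,0]],[1,[0,0,6],[0,0,0]],[1,[0,0,0],[0,0,0]],[1,[0,0,0],[0,0,0]]]' | grep -E "clock|tool_pos|contact"
python3 -m pendant '[[1,[0,0,4],[0,0,0]],[1,[0,0,3],[0,0,0]],[1,[0,0,0],[0,0,0]]]' | grep -E "clock|tool_pos|contact"
```

```text
clock: 28.0
tool_pos: [0.5528, -0.1717, 0.0915]
contact_force: [-0.1, 0.7, -5.5]
clock: 28.38
tool_pos: [0.5519, -0.1715, 0.0835]
contact_force: [-0.4, 0.4, -6.0]
```

```bash
python3 -m pendant '[[1,[0,0,2],[0,0,0]],[1,[0,0,1],[0,0,0]],[1,[0,0,0],[0,0,0]]]' | grep -E "clock|tool_pos|contact"
python3 -m pendant '[[1,[0,0,0.5],[0,0,0]],[1,[0,0,0],[0,0,0]]]' | grep -E "clock|tool_pos|contact"
```

```text
clock: 28.75
tool_pos: [0.5521, -0.1716, 0.0807]
contact_force: [0.0, 0.4, -5.4]
clock: 29.0
tool_pos: [0.5522, -0.1716, 0.0803]
contact_force: [-0.7, -0.5, -6.2]
```

```bash
python3 -m pendant '[[1,[0,0,0.5],[0,0,0]],[1,[0,0,0.3],[0,0,0]],[1,[0,0,0],[0,0,0]]]' | grep -E "clock|tool_pos|contact"
```

```text
clock: 29.38
tool_pos: [0.5522, -0.1716, 0.0801]
contact_force: [-2.3, 0.4, 3.5]
```

Contact: the roller is seated and its weight is on the holder. I'll release it, rise and check.

```bash
python3 -m pendant '[[0.2,[0,0,0],[0,0,0]],[-1,[0,0,0],[0,0,0]],[-1,[0,0,0],[0,0,0]],[-1,[0,0,0],[0,0,0]],[-1,[0,0,0],[0,0,0]],[-1,[0,0,0],[0,0,0]],[-1,[0,0,0],[0,0,0]]]'
python3 -m pendant '[[-1,[0,0,-10],[0,0,0]],[-1,[0,0,-25],[0,0,0]],[-1,[0,0,-35],[0,0,0]],[-1,[0,0,-40],[0,0,0]],[-1,[0,0,-22],[0,0,0]],[-1,[0,0,0],[0,0,0]]]' | grep -E "clock|tool_pos|contact"
python3 -c "
from h import *
s=wrist('pics/w5.png')"
```

```text
clock: 30.25
tool_pos: [0.5522, -0.1716, 0.0795]
eef_rot: [0.999, -0.046, 0.0, 0.0]
contact_force: [-0.7, 0.2, 0.1]
opening: 0.999
finger_force: 0.0
clock: 31.0
tool_pos: [0.5535, -0.172, 0.2137]
contact_force: [-0.3, 0.7, 0.6]
```

View pics/w5.png

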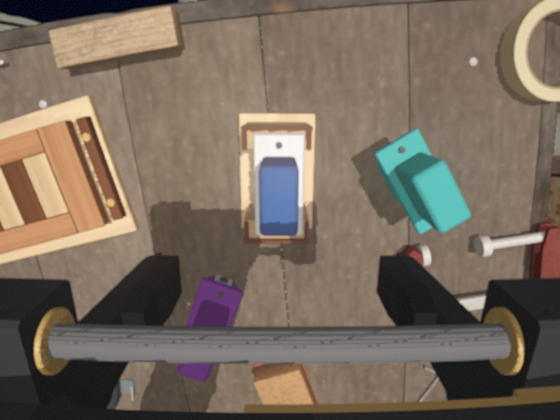

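The roller sits upright inside the holder rims, with its plate spanning (254,135) to (304,238), just as it was at the start. The gripper is clear and nothing else has moved.

```bash
python3 -c "
from plant import r
print(r.finish_job())"
```

```text
the job is handed in; nothing more can be done
None
```

I rolled the inlay band from the -y end to the +y end without lifting, at about 13–20 N by the readings taken every few millimetres. Every slip felt bottomed, and the seven visible in the last close view looked flush. The roller is back upright in its holder, and the job was handed in at about 31 s; the hand-in gave no verdict.

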